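# Feel the heater wells for leftover plugs, then seat the vial

## Task

Somebody left old rubber plugs at the bottom of two of the three wells of the block heater, and they cannot be made out by eye. Feel gently down the wells with the orange-handled dip rod until it touches the true bottom of the clear one, put the rod back in its stand, then seat the blue-capped vial upright and fully home in the clear well and let go of it. Press on the heater only lightly (well under 30 N), and leave the crucible and the beaker where they stand.

Things in the scene. Friction and masses are not known exactly. Their poses are not given: they have to be found in the camera images.
- heater: block heater fixed to the bench: rigid dark metal block 70 (x) x 200 (y) x 55 mm high between pale strips (94 mm over both, 48 mm high), green display and black dial on its front (-x) side. Origin at the centre of its underside, z up. In its flat top are three equal blind wells in a row along its y axis, 60 mm apart, bore 27 mm, 40 mm deep, chamfered 2 mm; the middle one is over the origin.
- well_1 (a point): centre of the mouth of the well at the heater's +y end, level with its top, 55 mm above the bench, 40 mm above the well's floor. Two of the three wells, no telling which, hold a loose black rubber plug 24 mm across and 12 to 20 mm thick lying on the floor, so that a rod or vial stops that much too high; the third is clear
- well_2 (a point): centre of the mouth of the middle well, same
- well_3 (a point): centre of the mouth of the well at the heater's -y end, same
- rod_stand: stand fixed to the bench: dark base disc 64 mm across and 8 mm thick with an upright aluminium tube of 26 mm outside and 16 mm inside diameter, rim at z = 85 mm, inside floor at z = 11 mm. Origin at the centre of the underside.
- stand_rim (a point): centre of the rim of the stand's tube, 85 mm above the bench
- dip_rod: loose dip rod, 80 g, upright in the stand at the start. Origin at its round tip, z along the rod to the handle: steel shank 10 mm thick from 0 to 70 mm, collar 25 mm across from 70 to 74 mm, round orange handle 18 mm across from 74 to 114 mm. In the stand the collar rests on the rim and the tip is 15 mm above the bench.
- rod_tip (a point): lowest point of the dip rod's tip
- vial: loose vial standing on the bench, 50 g, 76 mm high: amber body 24 mm across up to 54 mm (its foot tapered to 20 mm), blue cap 26 mm across from 55 to 76 mm. Origin at the centre of its foot, z up. Fully home in a well its foot is 40 mm below the mouth and 36 mm of it stands out.
- vial_foot (a point): centre of the vial's foot
- crucible: loose white porcelain crucible, 45 mm across, 36 mm high, standing on the bench beside the heater; to be left alone. Origin under its centre.
- beaker: loose clear glass beaker, 68 mm across, 95 mm high, standing on the bench at the left; to be left alone. Origin under its centre.
There are look-alikes about, which are no part of the job. Several things look just like the vial: the one meant starts farthest to the robot's right.

How it is judged:
By the outcome, as a careful person would: the job done as asked, in the order asked, and still so for the second after the job is handed in, with the robot touching nothing.
It also fails if it takes over 72 s, if anything falls off the work surface, if the arm or the gripper's body presses on something with over 40 N, if the wrist force passes 120 N, or if a joint passes its speed limit or range.

## Robot

A 6-joint arm with a two-finger parallel gripper is mounted at the origin on a cart in front of the work surface, level with it; the furniture and walls round the work are solid. World frame = base frame: x ahead of the robot, y to its left, z up, the work surface at z = 0. Lengths are in m, angles in rad, forces in N, time in s.
With the tool pointing down it reaches from about 0.425 to 0.95 m from the base axis. Payload 3.5 kg.
Tool frame: the origin (TCP) lies midway between the tips of the shut fingers; the grasp point (between the pads) lies 19 mm behind it (ctrl.pinch_z is the distance from the TCP to the grasp point, in m); z points along the fingers, y is the line along which they close (so a half turn about z gives the same grasp; the last joint's range is limited). The gripper opens to 85 mm and grips with 20 to 120 N. Pads are 22 mm wide; open, the fingers measure 114 mm over their backs; the gripper's body (76 mm by 85 mm) begins 54 mm behind the grasp point. The pads swing forward as they close: fully open they stand 13 mm farther back than shut.
Start: joints at [-1.329, 0.286, 1.577, -0, 1.279, -0.15], TCP at [0.258, -0.624, 0.231] pointing down, gripper open.
Joint ranges: [-2.77, 2.77], [-0.9, 2.22], [0.21, 2.48], [-1.53, 4.67], [0.24, 2.81], [-2.84, 2.84]. Speed limits (rad/s): [2.79, 2.79, 3.14, 3.14, 3.14, 3.14].

## Interface

Orientations are given as a unit quaternion [x, y, z, w].
In Python, from plant import get_state, viewer, sign_off, ctrl gives the robot as it stands. The module is installed in compiled form; this text tells all that it offers.
- The arm moves only by the shell command python3 -m handwheel 'ROWS' [FORCE]. ROWS is JSON, a list that holds one entry, the list of rows, each a list of 5 numbers: the finger opening in m, from 0 to 0.0854, then the shift along the tool's x, y, z in m, then the turn about the tool's z in degrees. In form: [[[claw, x, y, z, spin], ...]]. A call has 1 to 12 rows; each row shifts and turns the commanded pose from where the row before left it, along the tool's axes as they then stand; what a row does not reach is not made up. A row lasts 1/12 s, in which the tool goes at most 41.7 mm and 7.16 degrees, less where a joint would pass 70% of its speed; a pose out of reach is approached as far as the arm can. A call is refused whole if a number of a shift passes 0.0417 or a number of a turn 7.16, either way. A call with a gripper value outside its range is refused whole. The fingers move at their own pace and stop on an object; FORCE is the grip in N (left out, the last holds). Time passes only in rows, so rows that do not move let the fingers close. It gives the time, the measured TCP pose, the force, the opening and the grip force at its end, in the units of the state.
- get_state(): the state, without advancing time (a new reading comes with each control period).
- viewer.read_camera(name): name is "side" or "top"; returns the picture (400x640x3 uint8, blue, green, red); there is no depth.
- viewer.camera_params(name): a dict with "fov_y" (degrees; the focal length in pixels is half the picture's height over the tangent of half this angle, whatever the lens; pixels are square), "cx", "cy" (the principal point, pixels), "xyz" and "attitude" of the camera in the world. Camera axes: x right, y up, looking along -z (the intrinsics and any distortion apply to the point x, -y, -z); pixel columns grow to the right and rows downward; lengths in m; the calibration is good to about 2 mm. A picture is of the moment at which its call begins. camera_params takes no time and is no camera call.
- sign_off(): hands the job in; it is judged then, once.
Trained networks look in the newest picture that a camera, given by its name, has taken for a name from the list of things; names that differ only in an ending like _2 or _b are one class to them, and where a whole thing is asked for, a point or a joint stands for the part that bears it (a point fixed in the world has none). Each returns a list of dicts, best first, with "confidence" (0 to 1); they miss things now and then, are a little off and sometimes report something else, mostly with a low value. They report only what shows in the picture. A call takes as long as a camera call. They do not tell look-alikes from the thing itself.
- viewer.look_for(camera, name): "extent" ([left, top, width, height] as shares, 0 to 1, of the picture: columns of its width, rows of its height, round what is visible of it).
- viewer.outline_of(camera, name): "mask" (400x640 bool, what is visible of it) and "extent" ([left, top, width, height] as shares, 0 to 1, of the picture: columns of its width, rows of its height, round what is visible of it).
- viewer.pinpoint(camera, name): "xy" ([column, row] as shares, 0 to 1, of the picture: columns of its width, rows of its height: a listed point, or the origin of a listed thing).
The state is a dict: "time": time; "qpos": joint angles; "dq": joint speeds; "joint_efforts": joint torques, N m; "eef_pos": TCP position; "tcp_rot": TCP orientation; "contact_force": force on the tool from outside, world axes, zero at the start; "wrist_torque": the same for the moment, N m; "opening": opening from 0.0 (shut) to 1.0 (fully open); "finger_force": force on a finger pad.
Only numpy, scipy, OpenCV 4.12 (cv2) and the standard library are available. Lean on these libraries where they do the work, as an engineer would, in place of code of your own. Each camera call takes 0.05 s, during which the arm holds its last target. There are 200 camera calls.

## Working session

There is one attempt and no reset: what is moved stays moved. The work goes in short steps, Python scripts to look and compute and a shell command to move; the robot and the scene stay as the last step left them, time stands still between calls to the robot, and variables do not carry over. Pictures are saved under pics/ and viewed, at most 10 in all, crops included, and the job is handed in when it is done.

```bash
mkdir -p pics; ls
cat > h.py <<'E'
import numpy as np, cv2
from plant import get_state, viewer, ctrl
from scipy.spatial.transform import Rotation as R
def cam(n):
    p=viewer.camera_params(n); f=200/np.tan(np.radians(p['fov_y'])/2)
    return p,f,R.from_quat(p['attitude']) if len(np.ravel(p['attitude']))==4 else R.from_matrix(p['attitude'])
E
python3 - <<'E'
from h import *
s=get_state();print(s, ctrl.pinch_z)
ims=[]
for n in("side","top"):
    print(n,viewer.camera_params(n))
    im=viewer.read_camera(n);cv2.imwrite(f'pics/{n}0.png',im)
    for o in("heater","well_1","well_2","well_3","rod_stand","stand_rim","dip_rod","vial","vial_foot","crucible","beaker"):
        print(n,o,[(np.round(np.array(d['xy'])*[640,400],1).tolist(),round(d['confidence'],2)) for d in viewer.pinpoint(n,o)])
E
```

```text
pics
{'time': 0.0, 'qpos': array([-1.32903416e+00,  2.87173910e-01,  1.57814522e+00,  1.35490354e-05,
        1.27859541e+00, -1.50014794e-01]), 'dq': array([-0.000243  , -0.00072995, -0.00168883,  0.00121489, -0.00225093,
       -0.0011126 ]), 'joint_efforts': array([-1.66836140e-03, -4.05985272e+01, -2.92629218e+01, -2.22213066e-04,
        5.75344136e-03,  8.64989914e-06]), 'eef_pos': array([ 0.25760192, -0.62321775,  0.22995888]), 'tcp_rot': array([ 9.80874845e-01,  1.94636046e-01, -4.67597568e-05, -1.16001838e-03]), 'contact_force': array([ 0.55804422,  0.56243977, -0.08833661]), 'wrist_torque': array([-0.09617254,  0.01284913, -0.03839088]), 'finger_force': 0.0, 'opening': 0.9973125601253879} 0.0187
side {'fov_y': 50.739468803566965, 'cx': 317.71308362989055, 'cy': 198.85460138434058, 'xyz': array([ 0.39228951, -0.90165696,  0.76629704]), 'attitude': array([ 0.46168841, -0.01098559, -0.03474833,  0.88629323])}
side heater [([325.5, 333.8], 0.92), ([309.4, 174.9], 0.68)]
side well_1 [([321.5, 298.4], 0.91), ([330.1, 319.4], 0.87), ([330.3, 339.5], 0.85)]
side well_2 [([321.5, 29
[... 688 characters left out ...]
26, -0.69730367,  0.71388907])}
top heater [([459.3, 216.4], 0.74), ([308.4, 193.9], 0.66)]
top well_1 [([445.2, 217.7], 0.83), ([467.1, 215.4], 0.7), ([486.7, 210.7], 0.56), ([244.3, 208.0], 0.35)]
top well_2 [([445.2, 217.7], 0.83), ([467.1, 215.4], 0.7), ([486.7, 210.7], 0.56), ([244.3, 208.0], 0.35)]
top well_3 [([445.2, 217.7], 0.83), ([467.1, 215.4], 0.7), ([486.7, 210.7], 0.56), ([244.3, 208.0], 0.35)]
top rod_stand [([307.5, 195.6], 0.58)]
top stand_rim [([310.6, 193.2], 0.87)]
top dip_rod [([305.2, 199.4], 0.62)]
top vial [([218.6, 221.1], 0.56)]
top vial_foot [([444.6, 217.6], 0.74), ([216.9, 222.1], 0.66), ([242.6, 209.9], 0.65)]
top crucible [([356.7, 187.2], 0.46)]
top beaker []
```

View pics/side0.png

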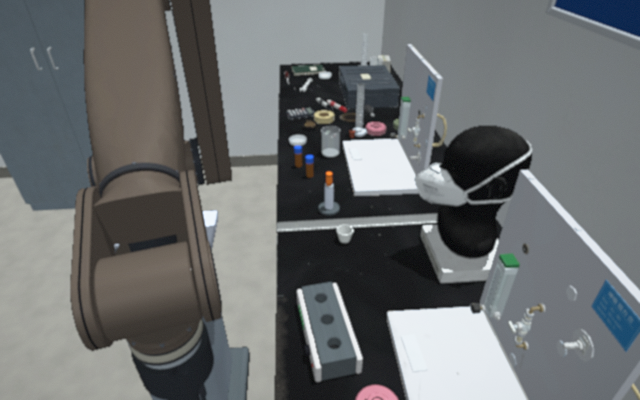

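View pics/top0.png

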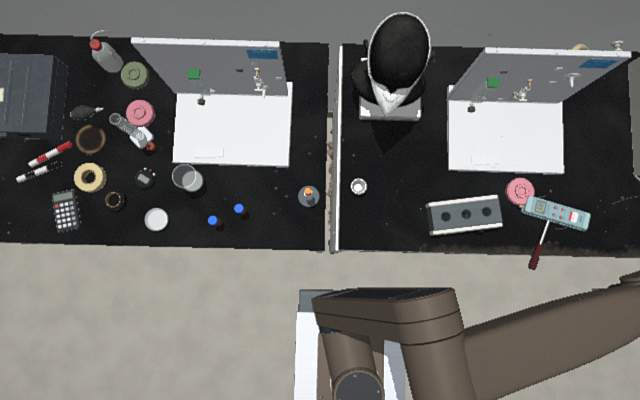

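```bash
cat >> h.py <<'E'
def atz(n,uv,z):
    p,f,r=cam(n); d=r.apply([(uv[0]-p['cx'])/f,-(uv[1]-p['cy'])/f,-1.]); c=p['xyz']
    return (c+d*(z-c[2])/d[2])[:2]
def proj(n,P):
    p,f,r=cam(n); q=r.inv().apply(np.asarray(P)-p['xyz']); return np.stack([p['cx']-f*q[...,0]/q[...,2],p['cy']+f*q[...,1]/q[...,2]],-1)
E
python3 - <<'E'
from h import *
a={'side':dict(w1=(321.5,298.4,.055),w2=(330.1,319.4,.055),w3=(330.3,339.5,.055),rim=(329.7,187.6,.085),cruc=(340.2,240.8,0),beak=(331.6,153,0),vfA=(301.7,164,0),vfB=(310.2,177.4,0),std=(328.7,211.3,0)),
'top':dict(w1=(445.2,217.7,.055),w2=(467.1,215.4,.055),w3=(486.7,210.7,.055),rim=(310.6,193.2,.085),cruc=(356.7,187.2,0),vfA=(216.9,222.1,0),vfB=(242.6,209.9,0),std=(307.5,195.6,0))}
for n in a:
    for k,v in a[n].items(): print(n,k,np.round(atz(n,v[:2],v[2]),4))
s=cv2.imread('pics/side0.png');t=cv2.imread('pics/top0.png')
f=lambda im,x,y,w,h,k:cv2.resize(im[y:y+h,x:x+w],None,fx=k,fy=k,interpolation=cv2.INTER_CUBIC)
c=np.zeros((600,800,3),np.uint8)
c[:300,:400]=f(t,420,185,100,75,4); c[:300,400:]=f(t,200,180,100,75,4)[:, :400]
c[300:,:400]=f(s,285,275,100,75,4); c[300:,400:]=f(s,285,140,100,75,4)
cv2.imwrite('pics/crop1.png',c)
E
```

```text
side w1 [ 0.4372 -0.269 ]
side w2 [ 0.4505 -0.3274]
side w3 [ 0.4462 -0.3768]
side rim [0.4926 0.1239]
side cruc [ 0.5087 -0.0168]
side beak [0.5345 0.4851]
side vfA [0.4195 0.4141]
side vfB [0.4448 0.3208]
side std [0.4897 0.1222]
top w1 [ 0.4289 -0.2661]
top w2 [ 0.4371 -0.3299]
top w3 [ 0.4522 -0.3872]
top rim [0.487  0.1245]
top cruc [ 0.5197 -0.0128]
top vfA [0.4043 0.4029]
top vfB [0.4426 0.328 ]
top std [0.4905 0.1351]
```

View pics/crop1.png

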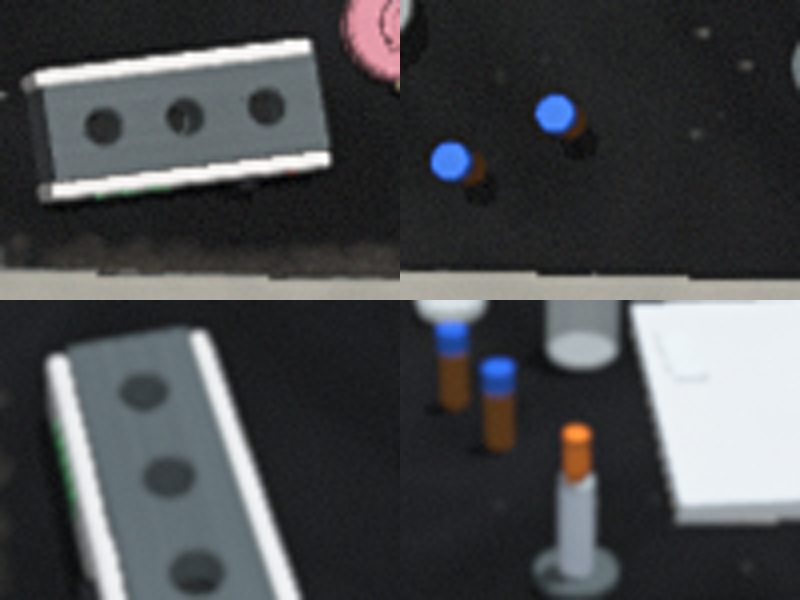

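Run:
```python
from h import *
from scipy.optimize import least_squares
I={n:cv2.imread(f'pics/{n}0.png').astype(float) for n in('side','top')}
def dark(n,u,v,r=6):
    g=I[n].mean(2); ys,xs=np.mgrid[int(v)-r:int(v)+r+1,int(u)-r:int(u)+r+1]; p=g[ys,xs]
    hi=np.percentile(p,75); w=np.clip((hi-p)/(hi-p.min())-.25,0,1)
    _,l=cv2.connectedComponents((w>0).astype(np.uint8)); c=l[r,r]; w=w*(l==c)
    return np.array([(w*xs).sum()/w.sum(),(w*ys).sum()/w.sum()]),round((w>0).sum())
O={}
for n,L in dict(side=[(321,298),(327,319),(334,343)],top=[(446,216),(466,214),(486,211)]).items():
    O[n]=[]
    for u,v in L:
        c,a=dark(n,u,v); O[n].append(c); print(n,c.round(2),a,atz(n,c,.055).round(4))
def wells(h): 
    t=h[2]; return np.array([[h[0]-k*np.sin(t)*.06,h[1]+k*np.cos(t)*.06,.055] for k in(1,0,-1)])
for ns in(['side'],['top'],['side','top']):
    r=least_squares(lambda h:np.concatenate([(proj(n,wells(h))-O[n]).ravel() for n in ns]),[.44,-.32,0.1])
    print(ns,r.x.round(4),r.fun.round(2)); 
print(wells(r.x).round(4))
# blue caps and orange in top/side
for n in I:
    im=I[n]; hsv=cv2.cvtColor(im.astype(np.uint8),cv2.COLOR_BGR2HSV)
    for nm,lo,hi in(('blue',(105,120,70),(125,255,255)),('orange',(5,170,150),(18,255,255))):
        m=cv2.inRange(hsv,lo,hi); k,l,st,ce=cv2.connectedComponentsWithStats(m)
        for i in range(1,k):
            if st[i,4]>8 : print(n,nm,st[i].tolist(),ce[i].round(2))
```

```text
side [320.55 297.72] 99 [ 0.4352 -0.2668]
side [326.91 318.94] 110 [ 0.444  -0.3257]
side [334.03 343.79] 112 [ 0.4525 -0.3873]
top [445.32 216.16] 80 [ 0.4334 -0.2665]
top [465.68 213.57] 78 [ 0.4423 -0.3258]
top [486.04 211.24] 79 [ 0.4506 -0.3852]
['side'] [ 0.4439 -0.3268  0.1438] [ 0.07  0.19  0.01  0.41 -0.07 -0.51]
['top'] [ 0.4421 -0.3258  0.1435] [-0.02 -0.04  0.02  0.08  0.   -0.04]
['side', 'top'] [ 0.4433 -0.3264  0.1444] [-0.24  0.08 -0.29  0.29 -0.38 -0.65  0.17 -0.44  0.2  -0.33  0.18 -0.48]
[[ 0.4347 -0.267   0.055 ]
 [ 0.4433 -0.3264  0.055 ]
 [ 0.452  -0.3858  0.055 ]]
side blue [555, 0, 85, 36, 1781] [607.44  11.89]
side blue [293, 146, 10, 8, 66] [297.7  148.97]
side blue [304, 154, 11, 9, 82] [308.95 157.98]
side orange [326, 171, 7, 13, 60] [328.82 176.48]
top blue [233, 203, 11, 11, 88] [238.4  207.95]
top blue [207, 215, 11, 11, 92] [212.13 219.95]
top orange [306, 189, 5, 6, 13] [308.46 191.62]
```

Candidate vials: top (212,220) / side (298,157), and top (238,208) / side (309,166). The second has the smaller y, so it is the robot's rightmost, and the crop confirms it. Wells are clean in both cameras.

```bash
python3 - <<'E'
from h import *
for z in(.12,.125,.129): print('rod top',z,atz('top',(308.46,191.62),z).round(4))
for z in(.105,.11,.115): print('rod side',z,atz('side',(328.82,176.48),z).round(4))
for z in(.07,.076): print('vB top',z,atz('top',(238.4,207.95),z).round(4),'A',atz('top',(212.13,219.95),z).round(4))
for z in(.064,.07): print('vB side',z,atz('side',(308.95,157.98),z).round(4))
E
python3 -m handwheel '[[[0.06,0,0,0,5.6],[0.06,0,0,0,5.6],[0.06,0,0,0,5.6],[0.06,0,0,0,5.6],[0.06,0.04,0,0,0],[0.06,0.04,0,0,0],[0.06,0.04,0,0,0],[0.06,0.04,0,0,0],[0.06,0.04,0,0,0],[0.06,0.03,0,0,0],[0.06,0,-0.02,0,0],[0.06,0,-0.04,0,0]]]' 20
```

```text
rod top 0.12 [0.4867 0.1299]
rod top 0.125 [0.4861 0.1298]
rod top 0.129 [0.4855 0.1297]
rod side 0.105 [0.4927 0.1533]
rod side 0.11 [0.492  0.1453]
rod side 0.115 [0.4912 0.1374]
vB top 0.07 [0.4415 0.3294] A [0.4055 0.4023]
vB top 0.076 [0.4409 0.3285] A [0.405  0.4011]
vB side 0.064 [0.4432 0.342 ]
vB side 0.07 [0.4428 0.3314]
time: 2.2
eef_pos: [0.4886, -0.5653, 0.2279]
tcp_rot: [1.0, 0.0, -0.001, -0.0]
contact_force: [0.0, 0.7, 0.8]
opening: 0.7
finger_force: 0.0
```

```bash
python3 -m handwheel '[[[0.06,0,-0.04,0,0],[0.06,0,-0.04,0,0],[0.06,0,-0.04,0,0],[0.06,0,-0.04,0,0],[0.06,0,-0.04,0,0],[0.06,0,-0.04,0,0],[0.06,0,-0.04,0,0],[0.06,0,-0.04,0,0],[0.06,0,-0.04,0,0],[0.06,0,-0.04,0,0],[0.06,0,-0.04,0,0],[0.06,0,-0.04,0,0]]]'; python3 -m handwheel '[[[0.06,0,-0.04,0,0],[0.06,0,-0.04,0,0],[0.06,0,-0.04,0,0],[0.06,0,-0.04,0,0],[0.06,0,-0.03,0,0],[0.06,0,-0.02,0,0],[0.06,0,0,0,0],[0.06,0,0,0,0]]]'
python3 - <<'E'
from h import *
s=viewer.read_camera('side');t=viewer.read_camera('top')
p=get_state()['eef_pos'];print(p,proj('side',p),proj('top',p))
f=lambda im,x,y,w,h,k:cv2.resize(im[y:y+h,x:x+w],None,fx=k,fy=k,interpolation=cv2.INTER_CUBIC)
c=np.hstack([f(s,280,110,100,150,4),f(t,260,130,100,150,4)]);cv2.imwrite('pics/c2.png',c)
E
```

```text
time: 3.2
eef_pos: [0.487, -0.0818, 0.2316]
tcp_rot: [1.0, 0.0, 0.0, 0.0]
contact_force: [0.6, -0.1, 0.2]
opening: 0.703
finger_force: 0.0
time: 3.87
eef_pos: [0.487, 0.1271, 0.2314]
tcp_rot: [1.0, 0.002, 0.0, 0.0]
contact_force: [-0.2, 0.4, 0.7]
opening: 0.703
finger_force: 0.0
[0.48721253 0.12569908 0.23134509] [327.86419689 142.60793985] [309.34534371 185.70293317]
```

View pics/c2.png

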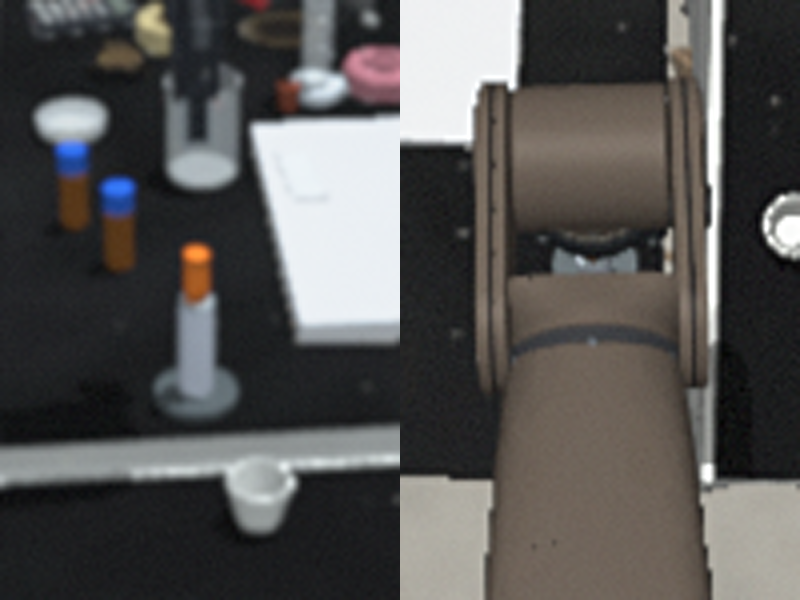

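The side crop shows the gripper (px 328,140) right in line with the orange handle (px 329,172). I'll descend and grasp.

```bash
python3 -m handwheel '[[[0.06,0,-0.002,0.03,0],[0.06,0.001,0,0.03,0],[0.06,0,0,0.03,0],[0.06,0,0,0.025,0],[0.06,0,0,0.0195,0],[0.06,0,0,0,0],[0.01,0,0,0,0],[0.01,0,0,0,0],[0.01,0,0,0,0],[0.01,0,0,0,0],[0.01,0,0,0,0],[0.01,0,0,0,0]]]' 40;python3 -m handwheel '[[[0.01,0,0,0,0],[0.01,0,0,0,0],[0.01,0,0,0,0]]]' 40
```

```text
time: 4.97
eef_pos: [0.4899, 0.1293, 0.0991]
tcp_rot: [1.0, 0.0, 0.002, -0.001]
contact_force: [0.4, 4.1, 5.8]
opening: 0.197
finger_force: 38.9
time: 5.22
eef_pos: [0.4899, 0.1293, 0.0991]
tcp_rot: [1.0, 0.0, 0.002, -0.001]
contact_force: [0.4, 5.7, 5.8]
opening: 0.194
finger_force: 39.0
```

```bash
python3 -m handwheel '[[[0.01,0,0,-0.01,0],[0.01,0,0,-0.02,0],[0.01,0,0,-0.03,0],[0.01,0,0,-0.035,0],[0.01,0,0,-0.02,0],[0.01,0,0,-0.01,0],[0.01,0,0,0,0],[0.01,0,0,0,0]]]'
python3 - <<'E'
from h import *
s=viewer.read_camera('side')
st=get_state();p=st['eef_pos'];print(p,st['contact_force'],st['opening'])
tip=p-[0,0,.084];print(proj('side',p),proj('side',tip))
c=cv2.resize(s[100:250,260:400],None,fx=4,fy=4,interpolation=cv2.INTER_CUBIC);cv2.imwrite('pics/c3.png',c)
E
```

```text
time: 5.88
eef_pos: [0.4876, 0.128, 0.2209]
tcp_rot: [1.0, 0.0, -0.001, 0.0]
contact_force: [-0.3, 0.7, -0.6]
opening: 0.194
finger_force: 39.0
[0.48697397 0.12801884 0.21976436] [-0.31616227  0.51857531 -0.68754387] 0.1991971284871651
[327.69571001 145.99263884] [327.66757596 172.1176007 ]
```

View pics/c3.png

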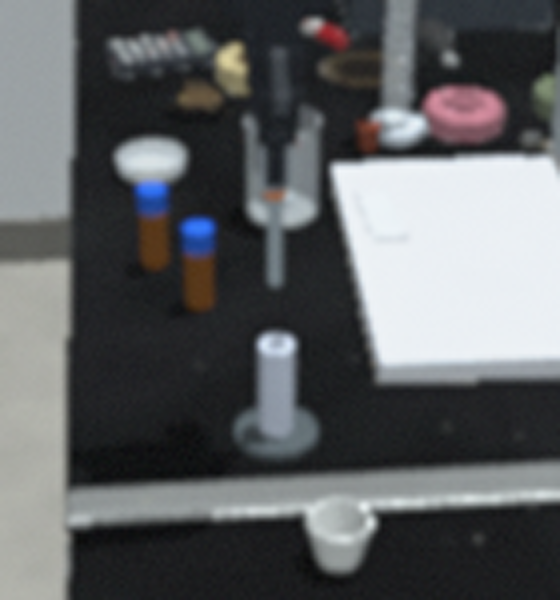

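```bash
python3 -m handwheel '[[[0.01,-0.0053,0.0395,0,0],[0.01,-0.0053,0.0395,0,0],[0.01,-0.0053,0.0395,0,0],[0.01,-0.0053,0.0395,0,0],[0.01,-0.0053,0.0395,0,0],[0.01,-0.0053,0.0395,0,0],[0.01,-0.0053,0.0395,0,0],[0.01,-0.0053,0.0395,0,0],[0.01,-0.0053,0.0395,0,0],[0.01,-0.0053,0.0395,0,0],[0.01,0,0,0,0],[0.01,0,0,0,0]]]'; python3 -m handwheel '[[[0.01,0,0,0.03,0],[0.01,0,0,0.03,0],[0.01,0,0,0.012,0],[0.01,0,0,0,0],[0.01,0,0,0,0]]]'
python3 - <<'E'
from h import *
s=viewer.read_camera('side')
st=get_state();p=st['eef_pos'];print(p,st['contact_force'])
print(proj('side',p),proj('side',p-[0,0,.084]))
c=cv2.resize(s[220:370,260:400],None,fx=4,fy=4,interpolation=cv2.INTER_CUBIC);cv2.imwrite('pics/c4.png',c)
E
```

```text
time: 6.93
eef_pos: [0.4338, -0.2677, 0.219]
tcp_rot: [1.0, -0.002, -0.002, -0.002]
contact_force: [-0.2, -0.1, -1.2]
opening: 0.198
finger_force: 39.4
time: 7.35
eef_pos: [0.4352, -0.2653, 0.1488]
tcp_rot: [1.0, 0.001, -0.001, -0.001]
contact_force: [-0.6, 0.0, -0.6]
opening: 0.194
finger_force: 39.4
[ 0.43603648 -0.26623016  0.15049754] [-0.29117576 -0.0874792  -0.01341982]
[320.51554164 265.9477713 ] [320.85339544 293.88620192]
```

View pics/c4.png

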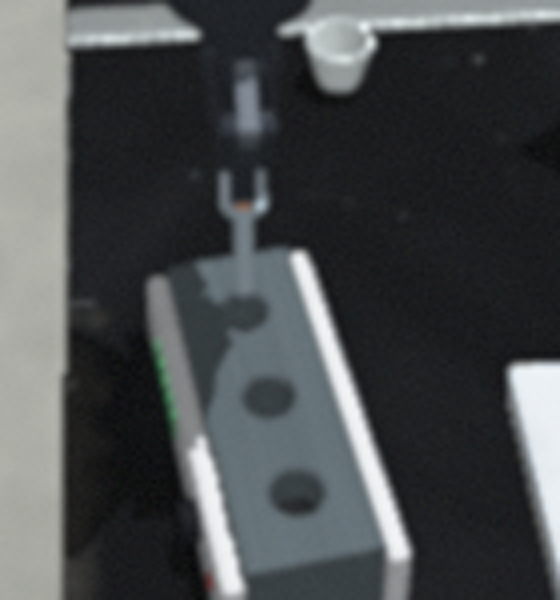

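The rod tip hangs right over well 1 (crop 245,300). Now I'll feel down.

```bash
python3 -m handwheel '[[[0.01,0,0,0.015,0],[0.01,0,0,0.011,0],[0.01,0,0,0,0]]]'; python3 -m handwheel '[[[0.01,0,0,0.003,0],[0.01,0,0,0,0]]]';python3 -m handwheel '[[[0.01,0,0,0.002,0],[0.01,0,0,0,0]]]';python3 -m handwheel '[[[0.01,0,0,0.002,0],[0.01,0,0,0,0]]]'
```

```text
time: 7.65
eef_pos: [0.435, -0.2659, 0.1228]
tcp_rot: [1.0, 0.001, -0.001, -0.001]
contact_force: [-1.0, 1.1, -0.8]
opening: 0.198
finger_force: 39.4
time: 7.82
eef_pos: [0.4357, -0.2668, 0.1212]
tcp_rot: [1.0, 0.0, 0.0, 0.0]
contact_force: [-0.5, 0.3, -2.1]
opening: 0.199
finger_force: 39.4
time: 7.98
eef_pos: [0.4357, -0.2669, 0.1192]
tcp_rot: [1.0, 0.0, 0.0, 0.0]
contact_force: [-0.3, 0.6, -0.5]
opening: 0.194
finger_force: 39.4
time: 8.15
eef_pos: [0.4354, -0.2667, 0.1168]
tcp_rot: [1.0, 0.0, -0.0, -0.0]
contact_force: [-0.4, 0.0, -1.3]
opening: 0.193
finger_force: 39.4
```

```bash
for i in 1; do python3 -m handwheel '[[[0.01,0,0,0.002,0],[0.01,0,0,0,0]]]';python3 -m handwheel '[[[0.01,0,0,0.002,0],[0.01,0,0,0,0]]]';python3 -m handwheel '[[[0.01,0,0,0.002,0],[0.01,0,0,0,0]]]'; done | grep -E 'eef|contact'
```

```text
eef_pos: [0.4353, -0.2665, 0.1145]
contact_force: [-0.2, 1.3, -1.2]
eef_pos: [0.4353, -0.2665, 0.1124]
contact_force: [0.0, 0.3, -1.4]
eef_pos: [0.4359, -0.267, 0.1117]
contact_force: [-0.7, 0.7, 4.5]
```

```bash
python3 -m handwheel '[[[0.01,0,0,0.001,0],[0.01,0,0,0,0]]]' | grep -E 'eef|contact'
```

```text
eef_pos: [0.4362, -0.2671, 0.1115]
contact_force: [-1.6, 1.3, 6.9]
```

Well 1 stops about 12–13 mm too high, so it holds a plug. Next is well 2.

```bash
python3 -m handwheel '[[[0.01,0,0,-0.025,0],[0.01,0,0,-0.025,0],[0.01,0.004,0.03,0,0],[0.01,0.004,0.0295,0,0],[0.01,0,0,0,0],[0.01,0,0,0.02,0],[0.01,0,0,0.018,0],[0.01,0,0,0,0]]]'| grep -E 'eef|contact';for i in 1; do python3 -m handwheel '[[[0.01,0,0,0.002,0],[0.01,0,0,0,0]]]';python3 -m handwheel '[[[0.01,0,0,0.002,0],[0.01,0,0,0,0]]]';python3 -m handwheel '[[[0.01,0,0,0.002,0],[0.01,0,0,0,0]]]'; done | grep -E 'eef|contact'
```

```text
eef_pos: [0.4412, -0.3238, 0.1172]
contact_force: [-1.0, 0.2, -1.6]
eef_pos: [0.4436, -0.326, 0.1199]
contact_force: [0.2, -0.4, -1.3]
eef_pos: [0.444, -0.3264, 0.1187]
contact_force: [-0.5, 0.3, -1.1]
eef_pos: [0.4437, -0.3262, 0.1161]
contact_force: [0.2, -0.2, -1.0]
```

```bash
for i in 1; do python3 -m handwheel '[[[0.01,0,0,0.002,0],[0.01,0,0,0,0]]]';python3 -m handwheel '[[[0.01,0,0,0.002,0],[0.01,0,0,0,0]]]';python3 -m handwheel '[[[0.01,0,0,0.002,0],[0.01,0,0,0,0]]]'; done | grep -E 'eef|contact'
```

```text
eef_pos: [0.4434, -0.3261, 0.1136]
contact_force: [-0.2, 0.1, -1.9]
eef_pos: [0.4434, -0.326, 0.1114]
contact_force: [-0.3, 0.0, -1.1]
eef_pos: [0.4433, -0.326, 0.1094]
contact_force: [-0.3, 0.1, -0.7]
```

```bash
for i in 1; do python3 -m handwheel '[[[0.01,0,0,0.002,0],[0.01,0,0,0,0]]]';python3 -m handwheel '[[[0.01,0,0,0.002,0],[0.01,0,0,0,0]]]';python3 -m handwheel '[[[0.01,0,0,0.002,0],[0.01,0,0,0,0]]]'; done | grep -E 'eef|contact'
```

```text
eef_pos: [0.4434, -0.326, 0.1074]
contact_force: [-0.6, 0.3, -0.6]
eef_pos: [0.4434, -0.326, 0.1055]
contact_force: [0.3, 0.4, -1.3]
eef_pos: [0.4434, -0.326, 0.1034]
contact_force: [-0.4, 0.6, -2.1]
```

```bash
for i in 1; do python3 -m handwheel '[[[0.01,0,0,0.002,0],[0.01,0,0,0,0]]]';python3 -m handwheel '[[[0.01,0,0,0.0015,0],[0.01,0,0,0,0]]]'; done | grep -E 'eef|contact'
```

```text
eef_pos: [0.4434, -0.326, 0.1015]
contact_force: [0.8, -0.5, -0.2]
eef_pos: [0.4434, -0.3261, 0.1]
contact_force: [-0.0, -0.9, -0.5]
```

```bash
for i in 1; do python3 -m handwheel '[[[0.01,0,0,0.0015,0],[0.01,0,0,0,0]]]';python3 -m handwheel '[[[0.01,0,0,0.001,0],[0.01,0,0,0,0]]]'; done | grep -E 'eef|contact'
```

```text
eef_pos: [0.4437, -0.3263, 0.0989]
contact_force: [-0.7, 0.5, 0.3]
eef_pos: [0.4439, -0.3265, 0.0987]
contact_force: [0.1, 0.6, 3.6]
```

Well 2 reaches the true floor (tip about 15 mm), so it is the clear one. Back to the stand.

```bash
python3 -m handwheel '[[[0.01,0,0,-0.03,0],[0.01,0,0,-0.03,0],[0.01,0,0,-0.03,0],[0.01,0,0,-0.03,0]]]'>/dev/null; python3 -m handwheel '[[[0.01,0.0037,-0.0379,0,0],[0.01,0.0037,-0.0379,0,0],[0.01,0.0037,-0.0379,0,0],[0.01,0.0037,-0.0379,0,0],[0.01,0.0037,-0.0379,0,0],[0.01,0.0037,-0.0379,0,0],[0.01,0.0037,-0.0379,0,0],[0.01,0.0037,-0.0379,0,0],[0.01,0.0037,-0.0379,0,0],[0.01,0.0037,-0.0379,0,0],[0.01,0.0037,-0.0379,0,0],[0.01,0.0037,-0.0379,0,0]]]'>/dev/null;  python3 -m handwheel '[[[0.01,0,0,0,0],[0.01,0,0,0,0],[0.01,0,0,0,0]]]'
python3 - <<'E'
from h import *
s=viewer.read_camera('side')
c=cv2.resize(s[120:220,280:380],None,fx=5,fy=5,interpolation=cv2.INTER_CUBIC);cv2.imwrite('pics/c5.png',c)
st=get_state();p=st['eef_pos'];print(p, proj('side',p-[0,0,.084]))
E
```

```text
time: 13.23
eef_pos: [0.4872, 0.1286, 0.2173]
tcp_rot: [1.0, 0.001, -0.0, 0.0]
contact_force: [0.5, -0.0, -1.3]
opening: 0.197
finger_force: 39.4
[0.4873619  0.12801852 0.21743884] [327.80157224 172.80479787]
```

View pics/c5.png

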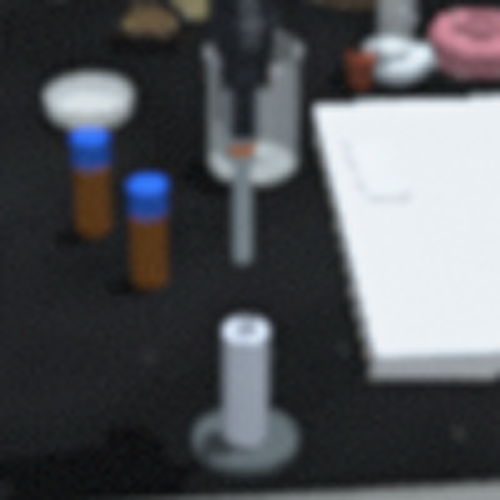

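```bash
python3 -m handwheel '[[[0.01,0.001,-0.001,0.02,0],[0.01,0,0,0.015,0],[0.01,0,0,0,0],[0.01,0,0,0.004,0],[0.01,0,0,0.004,0],[0.01,0,0,0.003,0],[0.01,0,0,0,0]]]'| grep -E 'eef|contact';python3 -m handwheel '[[[0.01,0,0,0.003,0],[0.01,0,0,0.003,0],[0.01,0,0,0,0]]]'| grep -E 'eef|contact'
```

```text
eef_pos: [0.4886, 0.1293, 0.1718]
contact_force: [-0.2, -0.9, -1.4]
eef_pos: [0.4883, 0.1297, 0.1654]
contact_force: [0.4, -1.5, -0.8]
```

```bash
python3 -m handwheel '[[[0.01,0,0,0.008,0],[0.01,0,0,0.01,0],[0.01,0,0,0.01,0],[0.01,0,0,0,0]]]'| grep -E 'eef|contact';python3 -m handwheel '[[[0.01,0,0,0.01,0],[0.01,0,0,0.01,0],[0.01,0,0,0.01,0],[0.01,0,0,0.005,0],[0.01,0,0,0,0]]]'| grep -E 'eef|contact'
```

```text
eef_pos: [0.4872, 0.1298, 0.1348]
contact_force: [1.6, 1.1, -3.4]
eef_pos: [0.4879, 0.1302, 0.1011]
contact_force: [1.4, 3.8, -3.0]
```

```bash
python3 -m handwheel '[[[0.01,0,0,0.0015,0],[0.01,0,0,0,0]]]'| grep -E 'eef|contact';python3 -m handwheel '[[[0.01,0,0,0.0015,0],[0.01,0,0,0,0]]]'| grep -E 'eef|contact'
```

```text
eef_pos: [0.4882, 0.1301, 0.101]
contact_force: [1.1, 3.2, -3.3]
eef_pos: [0.4888, 0.1299, 0.1002]
contact_force: [0.6, 3.3, -1.4]
```

```bash
python3 -m handwheel '[[[0.01,0,0,0.001,0],[0.05,0,0,0,0],[0.05,0,0,0,0],[0.05,0,0,0,0],[0.05,0,0,0,0],[0.05,0,0,0,0],[0.05,0,0,0,0]]]';python3 -m handwheel '[[[0.05,0,0,-0.01,0],[0.05,0,0,-0.02,0],[0.05,0,0,-0.03,0],[0.05,0,0,-0.03,0],[0.05,0,0,-0.03,0],[0.05,0,0,0,0],[0.05,0,0,0,0]]]'
python3 - <<'E'
from h import *
s=viewer.read_camera('side')
c=cv2.resize(s[120:220,280:380],None,fx=5,fy=5,interpolation=cv2.INTER_CUBIC);cv2.imwrite('pics/c6.png',c)
E
```

```text
time: 15.78
eef_pos: [0.4885, 0.1295, 0.0988]
tcp_rot: [1.0, 0.0, -0.0, 0.0]
contact_force: [0.3, -0.5, 0.0]
opening: 0.584
finger_force: 0.0
time: 16.37
eef_pos: [0.49, 0.1297, 0.2222]
tcp_rot: [1.0, 0.0, 0.003, -0.0]
contact_force: [-0.1, 0.1, -0.3]
opening: 0.585
finger_force: 0.0
```

View pics/c6.png

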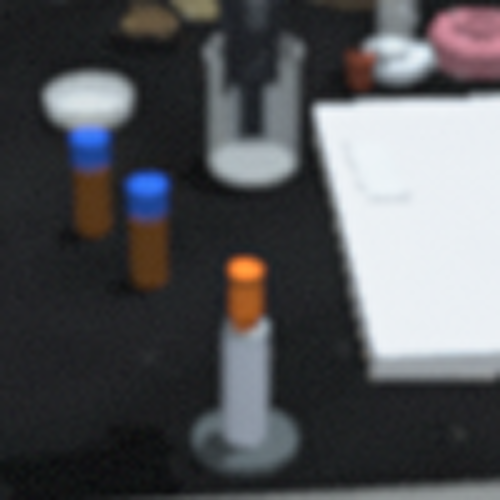

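Rod seated with the collar on the rim (orange handle at crop 246,295). Now the vial.

```bash
python3 -m handwheel '[[[0.06,-0.0078,-0.0331,0,0],[0.06,-0.0078,-0.0331,0,0],[0.06,-0.0078,-0.0331,0,0],[0.06,-0.0078,-0.0331,0,0],[0.06,-0.0078,-0.0331,0,0],[0.06,-0.0078,-0.0331,0,0],[0.06,0,0,0,0],[0.06,0,0,0,0],[0.06,0,0,0,0]]]'
python3 - <<'E'
from h import *
s=viewer.read_camera('side')
hsv=cv2.cvtColor(s,cv2.COLOR_BGR2HSV);m=cv2.inRange(hsv,(105,120,70),(125,255,255)); k,l,st,ce=cv2.connectedComponentsWithStats(m)
for i in range(1,k):
    if 40<st[i,4]<200: print(st[i],ce[i])
p=get_state()['eef_pos'];print(p,proj('side',[p[0],p[1],.066]))
E
```

```text
time: 17.17
eef_pos: [0.4408, 0.3277, 0.2172]
tcp_rot: [1.0, 0.001, -0.001, 0.001]
contact_force: [1.0, 0.5, 0.3]
opening: 0.701
finger_force: 0.0
[293 146  10   8  65] [297.76923077 148.96923077]
[304 154  11   9  83] [309.         158.02409639]
[0.44119521 0.32729576 0.21754421] [308.56633691 159.65707947]
```

```bash
python3 -m handwheel '[[[0.06,0,0,0.03,0],[0.06,0,0,0.03,0],[0.06,0,0,0.03,0],[0.06,0,0,0.03,0],[0.06,0,0,0.025,0],[0.06,0,0,0.0135,0],[0.06,0,0,0.008,0],[0.06,0,0,0,0],[0.06,0,0,0,0]]]'| grep -E 'eef|contact'
python3 -m handwheel '[[[0.02,0,0,0,0],[0.02,0,0,0,0],[0.02,0,0,0,0],[0.02,0,0,0,0],[0.02,0,0,0,0],[0.02,0,0,0,0],[0.02,0,0,0,0],[0.02,0,0,0,0]]]' 35
```

```text
eef_pos: [0.4422, 0.3276, 0.0526]
contact_force: [-0.1, 0.7, 0.5]
time: 18.63
eef_pos: [0.4427, 0.3288, 0.0539]
tcp_rot: [1.0, 0.001, 0.001, -0.0]
contact_force: [-0.4, -0.2, 5.9]
opening: 0.287
finger_force: 34.5
```

```bash
python3 -m handwheel '[[[0.02,0,0,-0.01,0],[0.02,0,0,-0.02,0],[0.02,0,0,-0.03,0],[0.02,0,0,-0.035,0],[0.02,0,0,-0.035,0],[0.02,0,0,-0.01,0],[0.02,0,0,0,0],[0.02,0,0,0,0],[0.02,0,0,0,0]]]'
python3 - <<'E'
from h import *
s=viewer.read_camera('side')
st=get_state();p=st['eef_pos'];print(p,st['contact_force'],proj('side',p),proj('side',p-[0,0,.053]))
c=cv2.resize(s[80:200,260:360],None,fx=5,fy=5,interpolation=cv2.INTER_CUBIC);cv2.imwrite('pics/c7.png',c)
E
```

```text
time: 19.38
eef_pos: [0.4401, 0.3276, 0.1898]
tcp_rot: [1.0, 0.0, -0.002, 0.001]
contact_force: [-0.3, 0.3, -2.0]
opening: 0.29
finger_force: 34.4
[0.44000674 0.32749319 0.18937697] [-0.12567253  0.14394118  0.14174499] [307.21499342 125.71987055] [307.65411836 140.72281407]
```

View pics/c7.png

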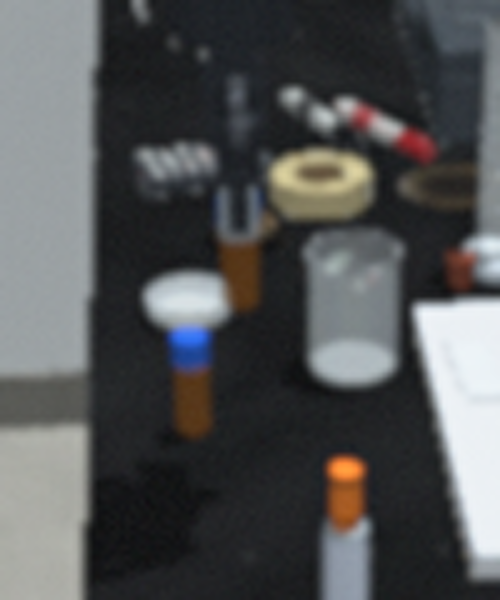

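The vial hangs upright in the gripper (body at crop 240,275). Carrying it to well 2.

```bash
python3 -m handwheel '[[[0.02,0,0,-0.03,0],[0.02,0,0.04,0,0],[0.02,0,0.04,0,0],[0.02,0,0.04,0,0],[0.02,0,0.04,0,0],[0.02,0,0.04,0,0],[0.02,0,0.04,0,0],[0.02,0,0.04,0,0],[0.02,0,0.04,0,0],[0.02,0,0.04,0,0],[0.02,0,0.04,0,0],[0.02,0,0.04,0,0]]]'| grep -E 'eef|contact';python3 -m handwheel '[[[0.02,0,0.04,0,0],[0.02,0,0.04,0,0],[0.02,0,0.04,0,0],[0.02,0,0.04,0,0],[0.02,0,0.03,0,0],[0.02,0,0.0135,0,0],[0.02,0,0,0,0],[0.02,0,0,0,0],[0.02,0,0,0,0],[0.02,0,0,0,0]]]'
python3 - <<'E'
from plant import get_state
print(get_state()['eef_pos'])
E
```

```text
eef_pos: [0.4405, -0.1132, 0.2201]
contact_force: [1.4, 0.4, -0.6]
time: 21.27
eef_pos: [0.4422, -0.3135, 0.2217]
tcp_rot: [1.0, 0.001, -0.0, -0.001]
contact_force: [-0.9, 0.6, -0.9]
opening: 0.29
finger_force: 34.6
[ 0.44215981 -0.31350626  0.22170343]
```

```bash
python3 -m handwheel '[[[0.02,0.001,0.0125,0,0],[0.02,0,0,0.03,0],[0.02,0,0,0.03,0],[0.02,0,0,0.02,0],[0.02,0,0,0.0135,0],[0.02,0,0,0,0],[0.02,0,0,0,0],[0.02,0,0,0,0]]]'
python3 - <<'E'
from h import *
p=get_state()['eef_pos'];print(p)
s=viewer.read_camera('side')
print(proj('side',[p-[0,0,.053],[p[0],p[1],.055]]))
c=cv2.resize(s[255:375,280:380],None,fx=5,fy=5,interpolation=cv2.INTER_CUBIC);cv2.imwrite('pics/c8.png',c)
E
```

```text
time: 21.93
eef_pos: [0.444, -0.3284, 0.1303]
tcp_rot: [1.0, 0.001, 0.001, 0.001]
contact_force: [-0.4, -0.7, -0.1]
opening: 0.283
finger_force: 34.6
[ 0.44396975 -0.32838329  0.13027677]
[[327.01393975 312.87889567]
 [327.01359138 319.97553249]]
```

View pics/c8.png

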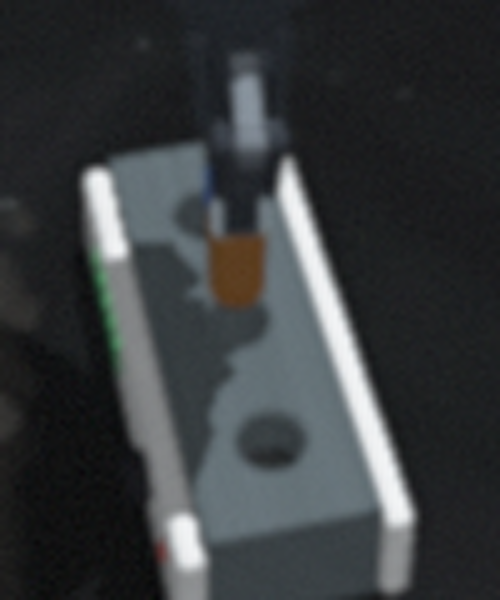

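The vial foot (crop 237,300) is lined up with the well 2 mouth. Lowering gently.

```bash
python3 -m handwheel '[[[0.02,0,-0.0015,0.01,0],[0.02,0,0,0.004,0],[0.02,0,0,0,0],[0.02,0,0,0,0]]]'| grep -E 'eef|contact';python3 -m handwheel '[[[0.02,0,0,0.003,0],[0.02,0,0,0.003,0],[0.02,0,0,0,0]]]'| grep -E 'eef|contact';python3 -m handwheel '[[[0.02,0,0,0.003,0],[0.02,0,0,0,0]]]'| grep -E 'eef|contact'
```

```text
eef_pos: [0.4429, -0.326, 0.1144]
contact_force: [-0.2, 0.5, -0.9]
eef_pos: [0.4428, -0.326, 0.1081]
contact_force: [0.3, 0.1, -1.1]
eef_pos: [0.4429, -0.3261, 0.1052]
contact_force: [-0.4, 0.2, -0.4]
```

```bash
python3 -m handwheel '[[[0.02,0,0,0.003,0],[0.02,0,0,0.003,0],[0.02,0,0,0,0]]]'| grep -E 'eef|contact';python3 -m handwheel '[[[0.02,0,0,0.003,0],[0.02,0,0,0.003,0],[0.02,0,0,0,0]]]'| grep -E 'eef|contact'
```

```text
eef_pos: [0.4427, -0.3259, 0.099]
contact_force: [-0.1, -0.2, -0.0]
eef_pos: [0.4428, -0.3259, 0.093]
contact_force: [-0.2, 0.1, -0.6]
```

```bash
python3 -m handwheel '[[[0.02,0,0,0.003,0],[0.02,0,0,0.003,0],[0.02,0,0,0,0]]]'| grep -E 'eef|contact';python3 -m handwheel '[[[0.02,0,0,0.003,0],[0.02,0,0,0.003,0],[0.02,0,0,0,0]]]'| grep -E 'eef|contact'
```

```text
eef_pos: [0.4428, -0.3259, 0.087]
contact_force: [0.2, -0.4, -1.0]
eef_pos: [0.4428, -0.3259, 0.081]
contact_force: [0.4, 0.1, -1.1]
```

```bash
python3 -m handwheel '[[[0.02,0,0,0.003,0],[0.02,0,0,0.003,0],[0.02,0,0,0.002,0],[0.02,0,0,0,0]]]'| grep -E 'eef|contact';python3 -m handwheel '[[[0.02,0,0,0.002,0],[0.02,0,0,0,0]]]'| grep -E 'eef|contact';python3 -m handwheel '[[[0.02,0,0,0.0015,0],[0.02,0,0,0,0]]]'| grep -E 'eef|contact'
```

```text
eef_pos: [0.4428, -0.326, 0.0731]
contact_force: [-0.0, 0.8, 0.1]
eef_pos: [0.443, -0.3262, 0.0715]
contact_force: [-0.2, -1.0, -0.9]
eef_pos: [0.4431, -0.3262, 0.0702]
contact_force: [0.6, -0.4, -0.6]
```

```bash
python3 -m handwheel '[[[0.02,0,0,0.0015,0],[0.02,0,0,0,0]]]'| grep -E 'eef|contact';python3 -m handwheel '[[[0.02,0,0,0.001,0],[0.02,0,0,0,0]]]'| grep -E 'eef|contact'
```

```text
eef_pos: [0.4433, -0.3264, 0.069]
contact_force: [-0.2, 0.1, -1.2]
eef_pos: [0.4436, -0.3266, 0.069]
contact_force: [-1.3, 1.4, 4.8]
```

The vial touches the floor at the expected height. Release and retreat.

```bash
python3 -m handwheel '[[[0.06,0,0,0,0],[0.06,0,0,0,0],[0.06,0,0,0,0],[0.06,0,0,0,0],[0.06,0,0,0,0],[0.06,0,0,-0.01,0],[0.06,0,0,-0.02,0],[0.06,0,0,-0.03,0],[0.06,0,0,-0.04,0],[0.06,0,0,-0.04,0],[0.06,0,0,0,0],[0.06,0,0,0,0]]]'
python3 -m handwheel '[[[0.06,0,0.03,0,0],[0.06,0,0.04,0,0],[0.06,0,0.04,0,0],[0.06,0,0.04,0,0],[0.06,0,0.04,0,0],[0.06,0,0.03,0,0],[0.06,0,0,0,0],[0.06,0,0,0,0]]]'
python3 - <<'E'
from h import *
for n in('side','top'):
    s=viewer.read_camera(n)
    hsv=cv2.cvtColor(s,cv2.COLOR_BGR2HSV)
    for nm,lo,hi in(('blue',(105,120,70),(125,255,255)),('orange',(5,170,150),(18,255,255)),('amber',(5,130,30),(18,255,140))):
        m=cv2.inRange(hsv,lo,hi); k,l,st,ce=cv2.connectedComponentsWithStats(m)
        for i in range(1,k):
            if 8<st[i,4]<400: print(n,nm,st[i],ce[i].round(1))
    b=[.443,-.326]
    print(n,'cap bottom/mid/top pred',proj(n,[[*b,.070],[*b,.081],[*b,.091]]).round(1).tolist())
    for o in('crucible','beaker','dip_rod'): print(o,[np.round(np.array(d['xy'])*[640,400],1).tolist() for d in viewer.pinpoint(n,o)])
E
```

```text
time: 25.73
eef_pos: [0.4446, -0.3278, 0.2126]
tcp_rot: [1.0, 0.0, 0.003, 0.003]
contact_force: [-0.5, -0.7, -1.4]
opening: 0.703
finger_force: 0.0
time: 26.4
eef_pos: [0.4421, -0.5468, 0.2052]
tcp_rot: [1.0, -0.001, -0.001, -0.002]
contact_force: [-0.7, 0.2, 0.4]
opening: 0.702
finger_force: 0.0
side amber [350 131   4   7  24] [351.4 134.1]
side cap bottom/mid/top pred [[326.4, 314.3], [326.4, 310.8], [326.4, 307.5]]
crucible []
beaker [[330.5, 155.9]]
dip_rod []
top blue [464 208  11  10  82] [469.1 212.9]
top blue [207 215  11  11  94] [212.2 220. ]
top orange [307 190   4   5  10] [308.8 192.5]
top amber [146 142  10   9  35] [150.8 146.4]
top amber [216 218   6   8  21] [219.  222.4]
top cap bottom/mid/top pred [[467.3, 212.9], [468.5, 212.5], [469.6, 212.2]]
crucible [[351.5, 190.1]]
beaker [[193.0, 180.7]]
dip_rod [[306.6, 198.6]]
```

Run:
```python
from h import *
t=viewer.read_camera('top');o=cv2.imread('pics/top0.png');cv2.imwrite('pics/top1.png',t)
d=cv2.absdiff(t,o).max(2)
for k,(u,v,r) in dict(crucible=(359,186,10),beaker=(188,178,17),vialA=(214,221,9),rod=(309,195,12)).items():
    a=slice(v-r,v+r),slice(u-r,u+r); f=lambda i:cv2.cvtColor(i[a],cv2.COLOR_BGR2GRAY).astype(np.float32)
    print(k,d[a].mean(),cv2.phaseCorrelate(f(o),f(t)))
print(get_state()['time'],[np.round(np.array(x['xy'])*[640,400]) for x in viewer.pinpoint('top','vial_foot')])
```

```text
crucible 2.9575 ((-0.07744614231763336, 0.003887371575636678), 0.9974076282978058)
beaker 2.911764705882353 ((0.005991667862296879, 0.052453725135780616), 1.0130722474904708)
vialA 3.5895061728395063 ((0.12296648513723163, -0.1668691113599401), 0.9970322773780351)
rod 9.104166666666666 ((0.004208269058326053, 0.1943025384317334), 1.0362149373524718)
26.85 [array([217., 223.])]
```

Crucible and beaker have not moved, the rod is back in its stand, and the vial is seated in well 2. Handing in.

```bash
python3 -c "
from plant import sign_off
print(sign_off())"
```

```text
the job is handed in; nothing more can be done
None
```

The job is handed in: well 2 (the middle one) was the clear one, the dip rod is back in its stand, and the rightmost blue-capped vial stands upright and fully home in well 2, released. I did not feel down well 3, because well 1 stopped about 12–13 mm too high and well 2 reached the true floor.

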